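# Clamp the wedge block and hold the sprung probe on its marked ring

### The job

The wedge block lies loaded in its test fixture: first swing the fixture's clamp arm fully down over it. Then take the sprung probe out of its stand and hold it square to the block's sloping face, its tip inside the ring marked there, pressed lightly so that the sprung tip is about half way in, never hard. Finish while still holding the probe like that, with the clamp still down, the block still in its place and the other things on the worktop left where they were.

Things in the scene. Friction and masses are not known exactly. Their poses are not given: they have to be found in the camera images.
- fixture: Fixed fixture: dark base plate 12 mm thick, x -60 to +130, y -50 to +50 mm in its frame; origin on the worktop under the block's middle, z up; -x looks roughly to the robot (yaw up to 0.35 rad). Eight pins, tops 24 mm above the worktop, locate the block with 1 mm of play. A bracket at the +x end (x 93 to 119 mm, 32 mm wide, 82 mm tall) carries the clamp arm.
- clamp (a joint): Clamp arm's hinge angle in rad: 0 = fully down (arm level, a stop; its rubber foot is then about 0.6 mm over the block's top), grows as the arm swings up and back; starts at 0.7 to 1.1. It stays where it is left; about 2 N at the free end moves it.
- clamp_hinge (a point): Hinge axis of the clamp arm, in the fixture's frame at x = 105, y = 0, z = 70 mm; the axis runs along the fixture's y.
- clamp_tip (a point): Middle of the clamp arm's upper face, 80 mm from the hinge. The arm is a steel bar 16 mm wide, 10 mm thick, 88 mm from hinge to free end; hinge axis at mid-thickness (this point is 5 mm off the middle line). A rubber foot is below it, 75 mm from the hinge. When down, the arm points from the hinge to the fixture's -x, its upper face 75 mm above the worktop.
- block: Loose machined aluminium wedge block, 90 mm (x) by 50 mm (y), 0.42 kg, in the fixture; origin at the middle of its underside, which is 12 mm above the worktop. Its -x end is 20 mm tall; from there the face rises at 20 degrees to 42 mm tall at x = +15 mm, then the top is flat to x = +45 mm. Same axes as the fixture.
- spot (a point): The marked spot: centre dot of the thin black ring (16 mm across) on the block's sloping face. In the block's frame at x = -15, y = 0, z = 31 mm (43 mm above the worktop). Its z axis is the outward normal of the sloping face, leaning 20 degrees from vertical towards the block's -x; its y axis is the block's y.
- stand: Fixed probe stand: grey block 52 x 52 mm on a base plate 86 x 86 x 6 mm, its top 56 mm above the worktop, with an upright through hole 20 mm across in the middle. Origin on the worktop under the hole.
- probe: Loose sprung probe, round, 124 mm long, 0.15 kg, upright in the stand. z axis from tip to handle; origin at the nose's end, 26 mm above the worktop in the stand. From there: steel nose 18 mm across to z = 30 mm, collar 34 mm across to 36 mm (rests on the stand), black handle 24 mm across to 100 mm, grey cap to 112 mm. The sprung tip, 8 mm across, stands 12 mm out of the nose.
- plunger (a joint): How far the probe's sprung tip is pushed in, m: 0 = right out, 0.010 = fully in (a hard stop). The spring pushes 0.85 N at 0 and 0.5 N more per mm (about 3.4 N half way in).
- probe_tip (a point): End of the probe's sprung tip, at z = -12 mm in the probe's frame when right out.
- screwdriver: Bystander: orange-handled screwdriver, 187 mm, lying on the worktop.
- tin: Bystander: open metal tin, 70 mm across, 34 mm tall, with odd screws.
- tape: Bystander: roll of black tape, 69 mm across, 19 mm tall, lying flat.
There are look-alikes about, which are no part of the job. Of the things like the probe, leave any that is pink; of the rest the larger one is meant.

How it is judged:
On the way, in this order (a step that is already met when the one before it is completed fails the run):
1. the clamp arm is fully down (value of joint clamp below 0.08 rad), for 0.2 s.
2. with the clamp down, the probe is drawn up out of its stand (value of joint clamp below 0.08 rad and z of probe_tip in the frame of stand above 0.045 m), for 0.1 s.
At the end, for the whole second after the job is handed in: Clamp down (within 0.08 rad); probe held by the fingers alone, square to the sloping face within 8 degrees, tip within 7 mm of the ring's centre, pushed in 2 to 8 mm, pressing with 1 to 8 N, clear of stand and fixture; block in its place (within 5 mm, not lifted); all still (value of joint clamp below 0.08 rad and distance between probe_tip and spot below 0.007 m and angle between the z axis of probe and the z axis of spot, either way round below 0.14 rad and value of joint plunger between 0.002 and 0.008 m and contact force between probe and block between 1 and 8 N and contact force between the fingers and probe above 2 N and contact force between probe and fixture below 0.2 N and contact force between probe and stand below 0.2 N and linear speed of probe below 0.02 m/s and z of block in the frame of fixture below 0.016 m and horizontal distance between block and fixture below 0.005 m); the arm keeps its last pose, push and grip.
It fails at once if the probe is pressed hard on the block (over 15 N) (contact force between probe and block above 15 N).
It fails at once if the screwdriver is shifted by more than 20 mm (distance of screwdriver from where it was at the start of the episode above 0.02 m).
It fails at once if the tin is shifted by more than 20 mm (distance of tin from where it was at the start of the episode above 0.02 m).
It fails at once if the tape is shifted by more than 20 mm (distance of tape from where it was at the start of the episode above 0.02 m).
It also fails if it takes over 45 s, if anything falls off the work surface, if the arm or the gripper's body presses on something with over 40 N, if the wrist force passes 120 N, or if a joint passes its speed limit or range.

### The arm

A 6-joint arm with a two-finger parallel gripper is mounted at the origin on a cart in front of the work surface, level with it; the furniture and walls round the work are solid. World frame = base frame: x ahead of the robot, y to its left, z up, the work surface at z = 0. Lengths are in m, angles in rad, forces in N, time in s.
With the tool pointing down it reaches from about 0.25 to 0.775 m from the base axis. Payload 4 kg.
Tool frame: the origin (TCP) lies midway between the tips of the shut fingers; the grasp point (between the pads) lies grip_point_offset behind it (grip_point_offset is the distance from the TCP to the grasp point, in m); z points along the fingers, y is the line along which they close (so a half turn about z gives the same grasp; the last joint's range is limited). The gripper opens to 94 mm and grips with 3 to 60 N. Pads are 16 mm wide; open, the fingers measure 119 mm over their backs; the gripper's body (75 mm by 177 mm) begins 78 mm behind the grasp point.
Start: joints at [-0.103, 0.087, 1.371, -0, 1.684, -0.103], TCP at [0.55, -0, 0.206] pointing down, gripper open.
Joint ranges: [-3.1, 3.1], [-0.76, 2.03], [0.27, 2.55], [-1.08, 4.22], [0.17, 2.65], [-2.57, 2.57]. Speed limits (rad/s): [2.79, 2.79, 3.14, 3.14, 3.14, 3.14].

### API

Orientations are given as [roll, pitch, yaw] about the fixed x, y, z axes, in that order (R = Rz(yaw) Ry(pitch) Rx(roll)).
In Python, from bench import * gives the robot as it stands. The module is installed in compiled form; this text tells all that it offers.
- The arm moves only by the tool apply_moves, never from a script. Its argument "commands" is a list of rows, each a list of 7 numbers: the turn, a rotation vector about the world's x, y, z in rad, then the shift along the world's x, y, z in m, then the opening in per cent of the stroke, from 0 (shut) to 100 (fully open). In form: [[ax, ay, az, x, y, z, jaw], ...]. A call has exactly 5 rows; each row is the pose to reach, as a shift and turn from the pose commanded when the call began; what a row does not reach only later rows make up. A row lasts 1/10 s, in which the tool goes at most 50 mm and 8.59 degrees, less where a joint would pass 70% of its speed; a pose out of reach is approached as far as the arm can. A call with a gripper value outside its range is refused whole. The fingers move at their own pace and stop on an object; the grip force is fixed at half the most. Time passes only in rows, so rows that repeat a pose let the fingers close, or fill a call up. It gives the time, the measured TCP pose, the force, the opening and the grip force at its end, in the units of the state.
- get_obs(): the state, without advancing time (a new reading comes with each control period).
- snapshot(name): name is "scene" or "side" or "wrist"; returns a dict with "pixels" (400x640x3 uint8, red, green, blue), "vertical_fov" (degrees; the focal length in pixels is half the picture's height over the tangent of half this angle, whatever the lens; pixels are square), "cx", "cy" (the principal point, pixels), "rvec" (rotation vector, rad) and "tvec" (3), from world to camera coordinates, as OpenCV has them. Camera axes: x right, y down, z forward; pixel columns grow to the right and rows downward; lengths in m; the calibration is good to about 2 mm. A picture is of the moment at which its call begins. There is no depth.
- close_job(): hands the job in; it is judged then, once.
Trained networks look in the newest picture that a camera, given by its name, has taken for a name from the list of things; names that differ only in an ending like _2 or _b are one class to them, and where a whole thing is asked for, a point or a joint stands for the part that bears it (a point fixed in the world has none). Each returns a list of dicts, best first, with "score" (0 to 1); they miss things now and then, are a little off and sometimes report something else, mostly with a low value. They report only what shows in the picture. A call takes as long as a camera call. They do not tell look-alikes from the thing itself.
- masks_of(camera, query): "mask" (400x640 bool, what is visible of it) and "extent" ([left, top, right, bottom] in pixels, round what is visible of it).
- place_of(camera, query): "pixel" ([column, row] in pixels: a listed point, or the origin of a listed thing).
The state is a dict: "time": time; "joint_positions": joint angles; "qvel": joint speeds; "joint_torque": joint torques, N m; "tool_pos": TCP position; "ee_rot": TCP orientation; "wrist_force": force on the tool from outside, world axes, zero at the start; "wrist_torque": the same for the moment, N m; "width": finger opening in m; "finger_force": force on a finger pad.
Only numpy, scipy, OpenCV 4.12 (cv2) and the standard library are available. Lean on these libraries where they do the work, as an engineer would, in place of code of your own. Each camera call takes 0.05 s, during which the arm holds its last target. There are 200 camera calls.

## Working session

There is one attempt and no reset: what is moved stays moved. The work goes in short steps, Python scripts to look and compute and a tool call to move; the robot and the scene stay as the last step left them, time stands still between calls to the robot, and variables do not carry over. Pictures are saved under pics/ and viewed, at most 10 in all, crops included, and the job is handed in when it is done.

Besides the shell and the picture viewer there is one more tool, called after "Request:" as a command line: name --pt "numbers of a row" for each row, then --argument value for the rest. apply_moves: Moves the arm, as the interface text tells. Its arguments: {"type":"object","properties":{"commands":{"type":"array"}},"required":["commands"]}

```bash
mkdir -p pics
cat > h.py <<'E'
from bench import *
import numpy as np, cv2, json
from scipy.spatial.transform import Rotation as R
def cam(s):
    f=200/np.tan(np.radians(s["vertical_fov"])/2)
    K=np.array([[f,0,s["cx"]],[0,f,s["cy"]],[0,0,1.]])
    return K,np.array(s["rvec"],float),np.array(s["tvec"],float)
def ray(s,p):
    K,r,t=cam(s);M=cv2.Rodrigues(r)[0]
    d=M.T@np.linalg.inv(K)@np.array([p[0],p[1],1.]);return -M.T@t,d
def atz(s,p,z):
    o,d=ray(s,p);return o+d*(z-o[2])/d[2]
def proj(s,P):
    K,r,t=cam(s);return cv2.projectPoints(np.array(P,float).reshape(-1,3),r,t,K,None)[0].reshape(-1,2)
def tri(obs):
    A=np.zeros((3,3));b=np.zeros(3)
    for s,p in obs:
        o,d=ray(s,p);d=d/np.linalg.norm(d);Q=np.eye(3)-np.outer(d,d);A+=Q;b+=Q@o
    return np.linalg.solve(A,b)
def save(s,n): cv2.imwrite("pics/"+n,s["pixels"][:,:,::-1])
E
python3 - <<'E'
from h import *
np.set_printoptions(precision=3,suppress=True)
S={}
for c in ["scene","side","wrist"]:
    s=S[c]=snapshot(c)
    print(c,s["vertical_fov"],ray(s,(320,200)))
    for q in ["fixture","clamp_hinge","clamp_tip","block","spot","stand","probe","probe_tip","screwdriver","tin","tape"]:
        z={"spot":.043,"clamp_hinge":.07,"probe":.026}.get(q,0)
        print(c,q,[(np.round(d["pixel"]),round(d["score"],2),atz(s,d["pixel"],z)[:2]) for d in place_of(c,q)[:4]])
a=np.hstack([S["scene"]["pixels"],S["side"]["pixels"]])
save(S["scene"],"scene.png");save(S["side"],"side.png");save(S["wrist"],"wrist.png")
E
```

```text
scene 44.63949086752045 (array([-0.098, -0.665,  0.766]), array([ 0.565,  0.527, -0.634]))
scene fixture []
scene clamp_hinge []
scene clamp_tip [(array([268., 119.]), 0.46, array([0.761, 0.359]))]
scene block [(array([256., 169.]), 0.75, array([0.56 , 0.184]))]
scene spot []
scene stand [(array([338., 236.]), 0.57, array([ 0.519, -0.148]))]
scene probe [(array([373., 214.]), 0.87, array([ 0.611, -0.174])), (array([341., 226.]), 0.68, array([ 0.528, -0.146])), (array([312., 208.]), 0.46, array([ 0.527, -0.057])), (array([261., 176.]), 0.41, array([0.527, 0.125]))]
scene probe_tip [(array([339., 228.]), 0.64, array([ 0.541, -0.13 ]))]
scene screwdriver [(array([239., 231.]), 0.89, array([0.375, 0.029]))]
scene tin [(array([433., 298.]), 0.66, array([ 0.518, -0.402])), (array([285., 136.]), 0.5, array([0.731, 0.251]))]
scene tape [(array([381., 322.]), 0.57, array([ 0.4  , -0.362]))]
side 51.05450851316364 (array([ 0.098, -0.824,  0.509]), array([ 0.465,  0.771, -0.436]))
side fixture [(array([275., 197.]), 0.82, array([0.542, 0.16 ])), (array([232., 231.]), 0.75, array([0.369, 0.041])
[... 703 characters left out ...]
412])), (array([291., 146.]), 0.33, array([0.791, 0.532]))]
side tape [(array([333., 326.]), 0.68, array([ 0.401, -0.362]))]
wrist 63.05089771540779 (array([0.551, 0.065, 0.385]), array([ 0.002, -0.226, -0.974]))
wrist fixture []
wrist clamp_hinge []
wrist clamp_tip []
wrist block [(array([311.,  27.]), 0.8, array([0.542, 0.167]))]
wrist spot [(array([298.,  21.]), 0.62, array([0.531, 0.161]))]
wrist stand [(array([297., 286.]), 0.56, array([ 0.523, -0.138]))]
wrist probe [(array([307., 217.]), 0.76, array([ 0.537, -0.038]))]
wrist probe_tip []
wrist screwdriver [(array([166., 156.]), 0.71, array([0.37 , 0.029]))]
wrist tin [(array([300., 286.]), 0.46, array([ 0.526, -0.138]))]
wrist tape []
```

View pics/scene.png

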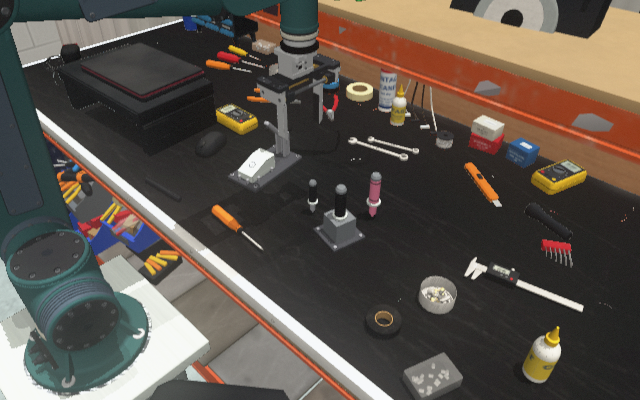

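View pics/side.png

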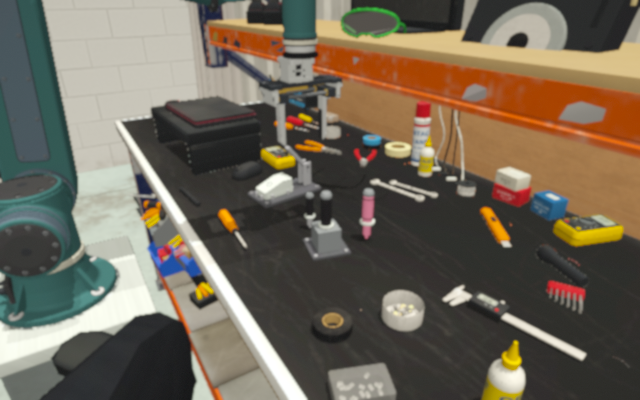

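Run:
```python
import cv2
a=cv2.imread("pics/side.png")[120:320,220:430]
cv2.imwrite("pics/crop1.png",cv2.resize(a,None,fx=2.9,fy=2.9,interpolation=cv2.INTER_CUBIC))
```

```text
(no output)
```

View pics/crop1.png

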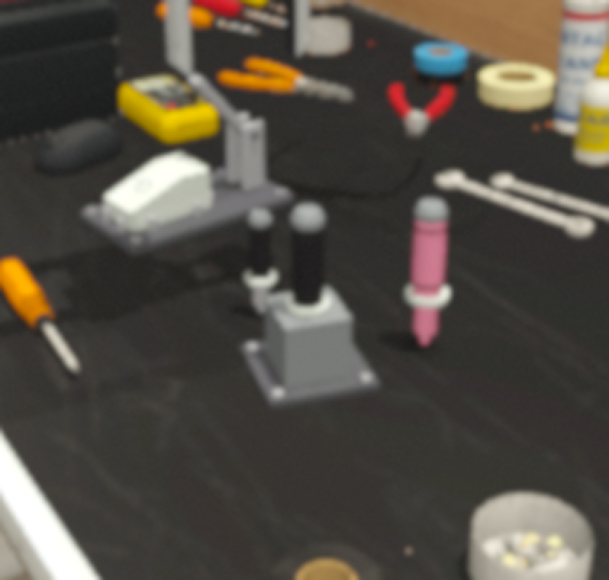

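The pictures show three probe-like things, with their side-view pixels:
- (326,237): the larger black one, upright in the grey stand. This is the one meant.
- (309,222): a smaller black one standing free behind it.
- (368,215): the pink one.

The fixture is at about (275,195) with its clamp arm up. The plan is to look closer at the fixture with the wrist camera.

Request:
apply_moves --pt "0 0 0 0.005 0.045 0.015 100" --pt "0 0 0 0.01 0.09 0.03 100" --pt "0 0 0 0.015 0.135 0.04 100" --pt "0 0 0 0.02 0.18 0.05 100" --pt "0 0 0 0.02 0.18 0.05 100"

```text
time: 2.3
tool_pos: [0.5703, 0.1853, 0.2568]
ee_rot: [3.139, -0.003, 1.578]
wrist_force: [0.6, -0.5, 0.0]
width: 0.0943
finger_force: 0.0
```

Run:
```python
from h import *
np.set_printoptions(precision=3,suppress=True)
o=get_obs();print({k:np.round(o[k],3) for k in ["time","tool_pos","ee_rot","width","wrist_force","joint_positions"]}, R.from_euler('xyz',o["ee_rot"]).as_matrix())
try:
  import bench; print([k for k in dir(bench) if not k.startswith('_')], bench.grip_point_offset)
except Exception as e: print(e)
for c in ["scene","side","wrist"]:
    s=snapshot(c);save(s,c+"2.png")
    for q in ["clamp_hinge","clamp_tip","spot","block","fixture"]:
        z={"spot":.043,"clamp_hinge":.07,"probe":.026,"block":.012}.get(q,0)
        print(c,q,[(np.round(d["pixel"],1),round(d["score"],2),atz(s,d["pixel"],z)[:2]) for d in place_of(c,q)[:4]])
```

```text
{'time': np.float64(2.3), 'tool_pos': array([0.57 , 0.185, 0.257]), 'ee_rot': array([ 3.139, -0.003,  1.578]), 'width': np.float64(0.094), 'wrist_force': array([ 0.63 , -0.476,  0.015]), 'joint_positions': array([0.218, 0.193, 1.151, 0.002, 1.794, 0.212])} [[-0.007  1.     0.002]
 [ 1.     0.007  0.003]
 [ 0.003  0.002 -1.   ]]
['IKError', 'close_job', 'get_obs', 'grip_point_offset', 'masks_of', 'place_of', 'snapshot'] 0.0188
scene clamp_hinge [(array([281.2, 134. ]), 0.76, array([0.654, 0.182]))]
scene clamp_tip [(array([270. , 120.9]), 0.56, array([0.757, 0.347])), (array([252.8, 163.4]), 0.41, array([0.572, 0.212]))]
scene spot [(array([251.1, 166.6]), 0.65, array([0.522, 0.155]))]
scene block [(array([256.2, 170.4]), 0.93, array([0.547, 0.167]))]
scene fixture [(array([256.6, 173.2]), 0.95, array([0.549, 0.17 ]))]
side clamp_hinge [(array([307.9, 168.9]), 0.67, array([0.643, 0.143]))]
side clamp_tip [(array([290.5, 145.4]), 0.62, array([0.794, 0.544]))]
side spot [(array([269.8, 185.7]), 0.96, array([0.525, 0.15 ]))]
side block [(array([271.6, 190.6]), 0.55, array([0.543, 0.181])), (array([291.3, 147.1]), 0.43, array([0.771, 0.493]))]
side fixture [(array([270.5, 197.7]), 0.7, array([0.531, 0.163])), (array([400.9, 318.2]), 0.48, array([ 0.514, -0.408]))]
wrist clamp_hinge [(array([391.4, 185.2]), 0.77, array([0.653, 0.177]))]
wrist clamp_tip [(array([348.2, 208.2]), 0.92, array([0.611, 0.132]))]
wrist spot [(array([288.1, 194.3]), 0.94, array([0.532, 0.161]))]
wrist block [(array([299.4, 185.9]), 0.84, array([0.545, 0.166]))]
wrist fixture []
```

View pics/wrist2.png

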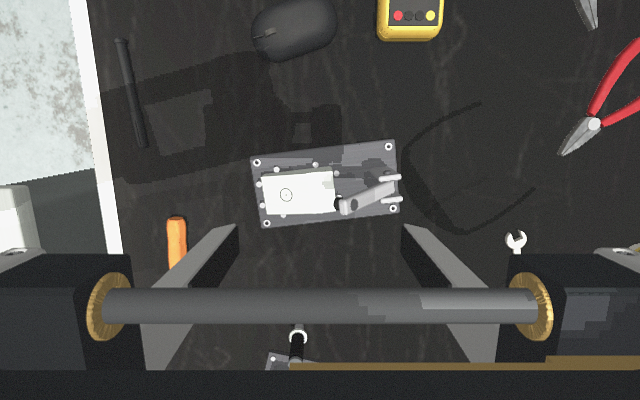

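The wrist view shows the plate corners at about (251,157), (395,140), (400,214) and (263,228), the ring at (286,195), and the raised arm running from the bracket (390,188) to its free end at (345,206).

Run:
```python
from h import *
from scipy.optimize import least_squares
np.set_printoptions(precision=4,suppress=True)
s=snapshot("wrist"); cam3={"w":s}
px=[(251,157),(395,140),(400,214),(263,228),(286,195)]
P=np.array([(-.06,.05,.012),(.13,.05,.012),(.13,-.05,.012),(-.06,-.05,.012),(-.015,0,.043)])
wt=np.array([1,1,1,1,3.])[:,None]
def tf(v,P):
    c,t=np.cos(v[2]),np.sin(v[2]);P=np.array(P).reshape(-1,3)
    return np.c_[v[0]+c*P[:,0]-t*P[:,1],v[1]+t*P[:,0]+c*P[:,1],P[:,2]]
f=lambda v:((proj(s,tf(v,P))-px)*wt).ravel()
r=least_squares(f,[.55,.16,.1]);print(r.x,f(r.x).reshape(-1,2))
v=r.x
# refine with scene/side spot
s2=snapshot("scene");s3=snapshot("side")
print("spot tri",tri([(s,(286,195)),(s2,(251.1,166.6)),(s3,(269.8,185.7))]),tf(v,P[4]),"hinge",tf(v,(.105,0,.07)))
print("proj spot",proj(s2,tf(v,P[4])),proj(s3,tf(v,P[4])))
for a in [.7,.8,.9,1.,1.1]:
    p=(.105-.08*np.cos(a)+.005*np.sin(a),0,.07+.08*np.sin(a)+.005*np.cos(a))
    e=(.105-.088*np.cos(a),0,.07+.088*np.sin(a))
    print(a,tf(v,p),proj(s,tf(v,p)),"end",proj(s,tf(v,e)),proj(s2,tf(v,e)),proj(s3,tf(v,e)))
c=s["pixels"][120:240,230:430,::-1];cv2.imwrite("pics/c2.png",cv2.resize(c,None,fx=4,fy=4,interpolation=cv2.INTER_CUBIC))
```

```text
[0.5452 0.1623 0.1139] [[-2.0996 -0.814 ]
 [ 0.927  -0.7062]
 [ 0.4151  0.3181]
 [-2.2325  1.5332]
 [ 0.915   0.0179]]
spot tri [0.5286 0.1602 0.038 ] [[0.5303 0.1606 0.043 ]] hinge [[0.6495 0.1742 0.07  ]]
proj spot [[252.0775 164.3511]] [[269.8146 184.0622]]
0.7 [[0.5919 0.1677 0.1254]] [[340.7848 205.8007]] end [[331.3455 207.1821]] [[263.78   127.6067]] [[284.3105 151.3889]]
0.8 [[0.5977 0.1683 0.1309]] [[347.1684 206.5342]] end [[337.8234 208.1641]] [[265.2129 124.4165]] [[286.0231 148.7093]]
0.9 [[0.604  0.169  0.1358]] [[354.2627 207.0742]] end [[345.1733 208.9454]] [[266.824  121.3455]] [[287.9288 146.2053]]
1.0 [[0.6107 0.1698 0.14  ]] [[361.9876 207.4027]] end [[353.3244 209.5014]] [[268.594  118.4301]] [[290.005  143.9055]]
1.1 [[0.6178 0.1706 0.1436]] [[370.2414 207.5052]] end [[362.1786 209.8108]] [[270.5016 115.7044]] [[292.2272 141.8354]]
```

View pics/c2.png

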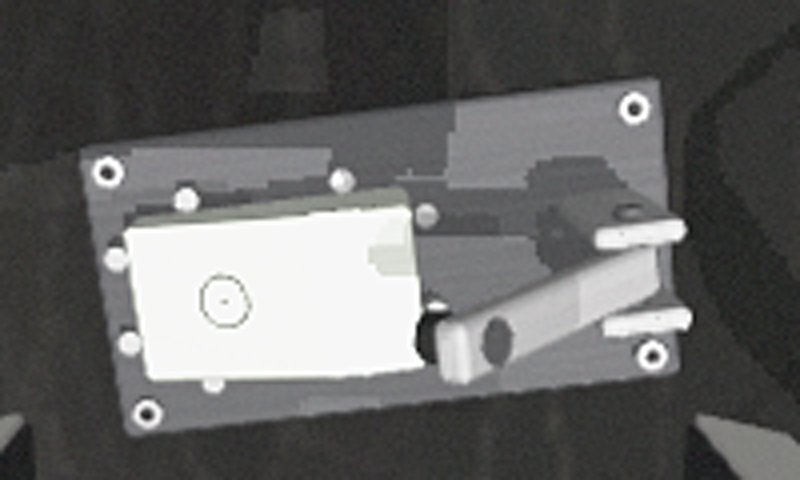

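Request:
apply_moves --pt "0 0 0 0.03 -0.007 0 0" --pt "0 0 0 0.055 -0.014 -0.02 0" --pt "0 0 0 0.055 -0.014 -0.05 0" --pt "0 0 0 0.055 -0.014 -0.08 0" --pt "0 0 0 0.055 -0.014 -0.08 0"

```text
time: 3.85
tool_pos: [0.6223, 0.1654, 0.1692]
ee_rot: [-3.13, 0.002, 1.571]
wrist_force: [-0.7, 0.8, -0.8]
width: 0.0575
finger_force: 0.0
```

Run:
```python
from h import *
o=get_obs();print({k:np.round(o[k],4) for k in ["time","tool_pos","ee_rot","width","wrist_force"]})
```

```text
{'time': np.float64(3.85), 'tool_pos': array([0.6223, 0.1654, 0.1692]), 'ee_rot': array([-3.1305e+00,  2.0000e-03,  1.5706e+00]), 'width': np.float64(0.0575), 'wrist_force': array([-0.6753,  0.8296, -0.7968])}
```

Request:
apply_moves --pt "0 0 0 0 0 0 0" --pt "0 0 0 0 0 0 0" --pt "0 0 0 0 0 0 0" --pt "0 0 0 0 0 0 0" --pt "0 0 0 0 0 0 0"

```text
time: 4.35
tool_pos: [0.6254, 0.1661, 0.1768]
ee_rot: [3.14, -0.0, 1.571]
wrist_force: [-0.7, -0.2, 0.2]
width: 0.0173
finger_force: 0.0
```

Run:
```python
from h import *
o=get_obs();print({k:np.round(o[k],4) for k in ["time","tool_pos","ee_rot","width","wrist_force"]})
```

```text
{'time': np.float64(4.35), 'tool_pos': array([0.6254, 0.1661, 0.1768]), 'ee_rot': array([ 3.1395e+00, -3.0000e-04,  1.5709e+00]), 'width': np.float64(0.0173), 'wrist_force': array([-0.6937, -0.1687,  0.2161])}
```

Request:
apply_moves --pt "0 0 0 -0.001 0.005 -0.015 0" --pt "0 0 0 -0.001 0.005 -0.027 0" --pt "0 0 0 -0.003 0.005 -0.042 0" --pt "0 0 0 -0.01 0.004 -0.054 0" --pt "0 0 0 -0.02 0.003 -0.064 0"

```text
time: 4.85
tool_pos: [0.6049, 0.1688, 0.1092]
ee_rot: [-3.141, 0.0, 1.571]
wrist_force: [3.5, 0.4, -0.2]
width: 0.0006
finger_force: 1.2
```

Request:
apply_moves --pt "0 0 0 -0.006 0 -0.01 0" --pt "0 0 0 -0.011 -0.001 -0.019 0" --pt "0 0 0 -0.014 -0.001 -0.03 0" --pt "0 0 0 -0.015 -0.001 -0.036 0" --pt "0 0 0 -0.015 -0.001 -0.037 0"

```text
time: 5.35
tool_pos: [0.5896, 0.1679, 0.0751]
ee_rot: [-3.141, 0.0, 1.571]
wrist_force: [-3.2, -2.7, 9.8]
width: 0.0003
finger_force: 4.6
```

Request:
apply_moves --pt "0 0 0 0 0 0 0" --pt "0 0 0 0 0 0 0" --pt "0 0 0 0 0 -0.0005 0" --pt "0 0 0 0 0 -0.001 0" --pt "0 0 0 0 0 -0.001 0"

```text
time: 5.85
tool_pos: [0.5896, 0.1679, 0.0751]
ee_rot: [-3.141, 0.0, 1.571]
wrist_force: [-3.2, -1.2, 8.3]
width: 0.0008
finger_force: 4.5
```

Clamp is at its stop (tool at 75 mm, 8 N push). Retreating and going to look at the stand.

Request:
apply_moves --pt "0 0 0 0 0 0.03 0" --pt "0 0 0 0 0 0.075 0" --pt "0 0 0 -0.01 -0.02 0.12 50" --pt "0 0 0 -0.03 -0.06 0.15 100" --pt "0 0 0 -0.05 -0.1 0.165 100"

```text
time: 6.35
tool_pos: [0.5407, 0.0692, 0.2405]
ee_rot: [3.138, -0.001, 1.574]
wrist_force: [-0.4, -1.5, 0.1]
width: 0.0208
finger_force: 0.0
```

Request:
apply_moves --pt "0 0 0 -0.005 -0.045 0 100" --pt "0 0 0 -0.01 -0.09 0 100" --pt "0 0 0 -0.01 -0.13 0 100" --pt "0 0 0 -0.01 -0.16 0 100" --pt "0 0 0 -0.01 -0.16 0 100"

```text
time: 6.85
tool_pos: [0.5299, -0.094, 0.2368]
ee_rot: [-3.139, -0.0, 1.566]
wrist_force: [0.8, 0.2, -1.0]
width: 0.0614
finger_force: 0.0
```

Request:
apply_moves --pt "0 0 0 0 0 0 100" --pt "0 0 0 0 0 0 100" --pt "0 0 0 0 0 0 100" --pt "0 0 0 0 0 0 100" --pt "0 0 0 0 0 0 100"

```text
time: 7.35
tool_pos: [0.5306, -0.0902, 0.2382]
ee_rot: [3.141, -0.0, 1.572]
wrist_force: [-0.4, 0.4, -0.5]
width: 0.0939
finger_force: 0.0
```

Run:
```python
from h import *
np.set_printoptions(precision=4,suppress=True)
o=get_obs();print({k:np.round(o[k],4) for k in ["time","tool_pos","ee_rot","width","wrist_force"]})
S={}
for c in ["wrist","scene","side"]:
    s=S[c]=snapshot(c);save(s,c+"3.png")
    for q in ["stand","probe","clamp_tip","clamp_hinge","spot"]:
        z={"probe":.026,"clamp_tip":.075,"clamp_hinge":.07,"spot":.043}.get(q,0)
        print(c,q,[(np.round(d["pixel"],1),round(d["score"],2),atz(s,d["pixel"],z)[:2]) for d in place_of(c,q)[:4]])
    for m in masks_of(c,"probe")[:4]:
        k=m["mask"].astype(np.uint8)
        print(c,"mask",m["score"],m["extent"],k.sum())
```

```text
{'time': np.float64(7.35), 'tool_pos': array([ 0.5306, -0.0902,  0.2382]), 'ee_rot': array([ 3.1414, -0.0001,  1.5722]), 'width': np.float64(0.0939), 'wrist_force': array([-0.3775,  0.3621, -0.4682])}
wrist stand [(array([314.3, 211.3]), 0.94, array([ 0.5249, -0.1373]))]
wrist probe [(array([388.3, 228.6]), 0.93, array([ 0.6184, -0.1526])), (array([314.9, 220.6]), 0.87, array([ 0.526 , -0.1423])), (array([321.6, 140.5]), 0.72, array([ 0.534 , -0.0435]))]
wrist clamp_tip []
wrist clamp_hinge []
wrist spot []
wrist mask 0.71 [317.5, 131.5, 338.8, 155.2] 391
wrist mask 0.7 [299.0, 214.0, 328.6, 266.2] 1204
wrist mask 0.57 [383.0, 221.7, 408.2, 266.9] 422
scene stand [(array([338.5, 236.1]), 0.68, array([ 0.5202, -0.1472]))]
scene probe [(array([337.9, 227.6]), 0.89, array([ 0.5188, -0.1455])), (array([371.7, 211.5]), 0.77, array([ 0.6149, -0.1653])), (array([313.4, 210.8]), 0.68, array([ 0.5222, -0.0658])), (array([236.6, 228.2]), 0.23, array([0.3602, 0.0161]))]
scene clamp_tip [(array([263.6, 147. ]), 0.64, array([0.5734, 0.1619]))]
scene clamp_hinge [(array([283. , 135.9]), 0.67, arra
[... 163 characters left out ...]
173.8, 384.3, 217.5] 428
side stand [(array([326.8, 247.3]), 0.87, array([ 0.5268, -0.1423])), (array([275.1, 191.8]), 0.21, array([0.5591, 0.1921]))]
side probe [(array([325.7, 236.9]), 0.9, array([ 0.5259, -0.1391])), (array([365.4, 233.1]), 0.87, array([ 0.6113, -0.1726])), (array([310.1, 223. ]), 0.54, array([ 0.5284, -0.065 ])), (array([282.4, 171. ]), 0.51, array([0.6221, 0.2673]))]
side clamp_tip [(array([280.9, 171.3]), 0.56, array([0.5644, 0.1568]))]
side clamp_hinge [(array([305.1, 166.6]), 0.67, array([0.645 , 0.1632]))]
side spot [(array([269.8, 183.6]), 0.81, array([0.5316, 0.1635]))]
side mask 0.89 [318.4, 191.8, 332.6, 227.6] 397
side mask 0.77 [357.1, 189.0, 375.4, 235.5] 461
```

View pics/wrist3.png

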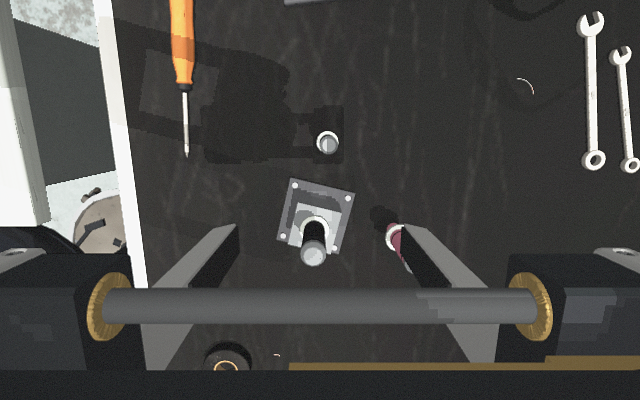

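The wrist view shows the stand plate corners at about (291,178), (355,192) and (277,240). The black probe's cap is at (314,253), with the small decoy at (327,143) and the pink one at (397,240).

Run:
```python
from h import *
np.set_printoptions(precision=4,suppress=True)
s=snapshot("wrist");im=s["pixels"]
print("cap",atz(s,(314,253),.134), "base", (atz(s,(355,192),.006)+atz(s,(277,240),.006))/2, "side",np.linalg.norm(atz(s,(355,192),.006)-atz(s,(291,178),.006)))
P=(.526,-.141)
for P in [(.524,-.141),(.527,-.141)]:
    print(P,proj(s,[[*P,.138],[*P,.062],[*P,.13]]))
for c,p in [("scene",(340.5,187)),("side",(325.5,195))]:
    q=snapshot(c);print(c,atz(q,p,.134), proj(q,[.526,-.141,.134]))
c=im[165:280,265:420,::-1];cv2.imwrite("pics/c3.png",cv2.resize(c,None,fx=5,fy=5,interpolation=cv2.INTER_CUBIC))
```

```text
cap [ 0.5264 -0.1421  0.134 ] base [ 0.5261 -0.1434  0.006 ] side 0.08412419253627022
(0.524, -0.141) [[311.2808 253.5874]
 [312.8915 227.8704]
 [311.487  250.2947]]
(0.527, -0.141) [[314.5584 253.5894]
 [315.5176 227.872 ]
 [314.6812 250.2967]]
scene [ 0.5272 -0.1407  0.134 ] [[340.2203 187.2998]]
side [ 0.5207 -0.1468  0.134 ] [[326.1689 193.4542]]
```

View pics/c3.png

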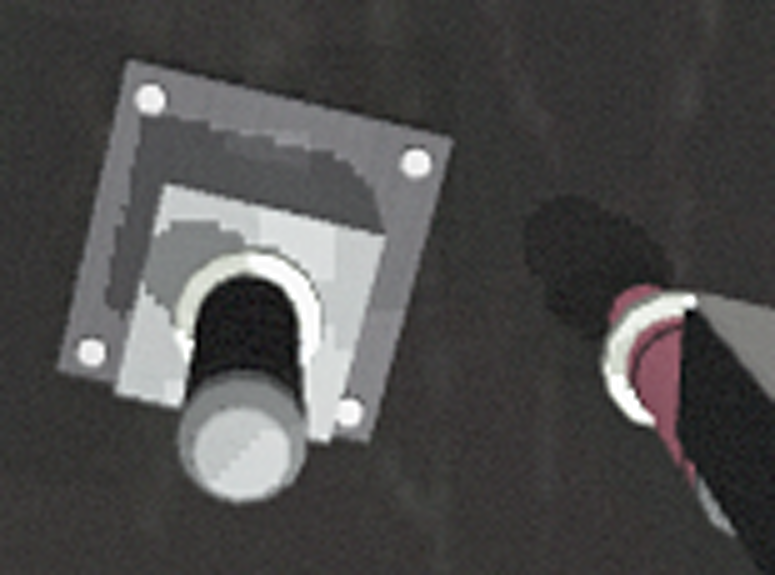

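Request:
apply_moves --pt "0 0 0 -0.0045 -0.04 0 100" --pt "0 0 0 -0.0045 -0.052 -0.01 100" --pt "0 0 0 -0.0045 -0.052 -0.04 100" --pt "0 0 0 -0.0045 -0.052 -0.065 100" --pt "0 0 0 -0.0045 -0.052 -0.065 100"

```text
time: 9.05
tool_pos: [0.5234, -0.1421, 0.1681]
ee_rot: [-3.133, -0.004, 1.57]
wrist_force: [0.4, -0.5, -0.6]
width: 0.0941
finger_force: 0.0
```

Request:
apply_moves --pt "0 0 0 0 0 -0.025 100" --pt "0 0 0 0 0 -0.05 100" --pt "0 0 0 0 0 -0.075 100" --pt "0 0 0 0 0 -0.094 100" --pt "0 0 0 0 0 -0.094 100"

```text
time: 9.55
tool_pos: [0.5244, -0.1422, 0.0769]
ee_rot: [-3.137, -0.002, 1.571]
wrist_force: [-0.9, -0.2, 0.1]
width: 0.0944
finger_force: 0.0
```

Run:
```python
from h import *
np.set_printoptions(precision=4,suppress=True)
o=get_obs();print({k:np.round(o[k],4) for k in ["time","tool_pos","ee_rot","width","wrist_force"]})
s=snapshot("wrist");save(s,"wrist4.png")
print(proj(s,[[.526,-.1425,.138],[.526,-.1425,.126]]))
g=cv2.cvtColor(s["pixels"],cv2.COLOR_RGB2GRAY)
for m in masks_of("wrist","probe")[:3]: print(m["score"],m["extent"])
```

```text
{'time': np.float64(9.55), 'tool_pos': array([ 0.5244, -0.1422,  0.0769]), 'ee_rot': array([-3.1369, -0.0021,  1.5709]), 'width': np.float64(0.0944), 'wrist_force': array([-0.8625, -0.1958,  0.1494])}
[[320.2709 292.9492]
 [320.3298 279.0972]]
0.87 [439.6, 221.6, 511.9, 287.5]
0.84 [290.4, 206.6, 353.4, 288.4]
0.68 [324.1, 35.6, 370.7, 94.1]
```

View pics/wrist4.png

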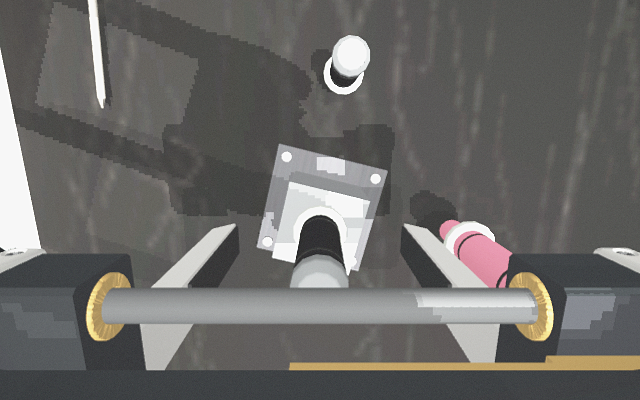

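The probe is centred between the fingers, at column 320 with the finger edges at 238 and 402. Closing now.

Request:
apply_moves --pt "0 0 0 0 0 0 0" --pt "0 0 0 0 0 0 0" --pt "0 0 0 0 0 0 0" --pt "0 0 0 0 0 0 0" --pt "0 0 0 0 0 0 0"

```text
time: 10.15
tool_pos: [0.5261, -0.1431, 0.0794]
ee_rot: [3.141, 0.0, 1.571]
wrist_force: [-0.1, 0.2, 0.6]
width: 0.0573
finger_force: 0.0
```

Request:
apply_moves --pt "0 0 0 0 0 0 0" --pt "0 0 0 0 0 0 0" --pt "0 0 0 0 0 0 0" --pt "0 0 0 0 0 0 0" --pt "0 0 0 0 0 0 0"

```text
time: 10.65
tool_pos: [0.5257, -0.1431, 0.079]
ee_rot: [-3.141, -0.0, 1.571]
wrist_force: [-0.6, 0.5, -0.0]
width: 0.0237
finger_force: 30.0
```

Request:
apply_moves --pt "0 0 0 0 0 0.005 0" --pt "0 0 0 0 0 0.015 0" --pt "0 0 0 0 0 0.03 0" --pt "0 0 0 0 0 0.045 0" --pt "0 0 0 0 0 0.06 0"

```text
time: 11.15
tool_pos: [0.5265, -0.1432, 0.1413]
ee_rot: [3.14, 0.001, 1.571]
wrist_force: [-0.5, -0.8, -0.9]
width: 0.0238
finger_force: 30.0
```

Request:
apply_moves --pt "0 0 0 0 0 0.04 0" --pt "0 0 0 0 0.01 0.08 0" --pt "0 0 0 -0.005 0.045 0.09 0" --pt "0 0 0 -0.01 0.09 0.09 0" --pt "0 0 0 -0.015 0.135 0.09 0"

```text
time: 11.65
tool_pos: [0.5113, -0.0072, 0.2317]
ee_rot: [3.138, 0.0, 1.569]
wrist_force: [0.5, 0.9, -1.5]
width: 0.0233
finger_force: 30.0
```

Request:
apply_moves --pt "0 0 0 -0.005 0.045 0 0" --pt "0.0132 -0.1157 0 -0.008 0.09 0 0" --pt "0.0265 -0.2313 0 -0.011 0.13 0 0" --pt "0.0397 -0.347 0 -0.013 0.16 -0.02 0" --pt "0.0397 -0.347 0 -0.013 0.165 -0.05 0"

```text
time: 12.15
tool_pos: [0.496, 0.1603, 0.182]
ee_rot: [2.787, -0.042, 1.583]
wrist_force: [-0.2, -0.5, -1.3]
width: 0.0238
finger_force: 30.0
```

Request:
apply_moves --pt "0 0 0 0 0 -0.02 0" --pt "0 0 0 0 0 -0.043 0" --pt "0 0 0 0 0 -0.043 0" --pt "0 0 0 0 0 -0.043 0" --pt "0 0 0 0 0 -0.043 0"

```text
time: 12.65
tool_pos: [0.4993, 0.1571, 0.1388]
ee_rot: [2.791, -0.04, 1.577]
wrist_force: [0.2, -0.3, -1.4]
width: 0.0234
finger_force: 30.0
```

Run:
```python
from h import *
np.set_printoptions(precision=4,suppress=True)
o=get_obs();print({k:np.round(o[k],4) for k in ["time","tool_pos","ee_rot","width","wrist_force","finger_force"]})
T=R.from_euler('xyz',o["ee_rot"]).as_matrix();tz=T[:,2];print("toolz",tz)
tip=o["tool_pos"]+tz*.065;cap=o["tool_pos"]-tz*.059
yw=.1139;n=np.array([-np.sin(.349)*np.cos(yw),-np.sin(.349)*np.sin(yw),np.cos(.349)])
sp=np.array([.5303,.1606,.043]);print("tip",tip,"gap",(tip-sp)@n,"lat",(tip-sp)-((tip-sp)@n)*n,"ang",np.degrees(np.arccos(-tz@n)))
ims=[]
for c,(x,y) in [("scene",(160,90)),("side",(190,110))]:
    s=snapshot(c);pt=np.vstack([proj(s,p) for p in (tip,cap,sp)])
    print(c,pt,[(np.round(d["pixel"],1),round(d["score"],2)) for q in("probe_tip","spot") for d in place_of(c,q)[:2]])
    im=np.ascontiguousarray(s["pixels"][y:y+120,x:x+160,::-1]);im=cv2.resize(im,None,fx=4.9,fy=2.45*2,interpolation=cv2.INTER_CUBIC)[:, :784]
    for p,col in zip(pt,[(0,0,255),(255,0,0),(0,255,0)]): cv2.circle(im,tuple(int(v) for v in (p-[x,y]+.5)*4.9),4,col,1)
    ims.append(im[:, 100:490])
s=snapshot("wrist");save(s,"wrist5.png");print(proj(s,sp),proj(s,tip),[(np.round(d["pixel"],1),round(d["score"],2)) for d in place_of("wrist","spot")])
cv2.imwrite("pics/c5.png",np.hstack(ims))
```

```text
{'time': np.float64(12.65), 'tool_pos': array([0.4993, 0.1571, 0.1388]), 'ee_rot': array([ 2.7907, -0.0397,  1.5774]), 'width': np.float64(0.0234), 'wrist_force': array([ 0.1649, -0.2838, -1.3718]), 'finger_force': np.float64(29.9967)}
toolz [ 0.3435  0.0396 -0.9383]
tip [0.5216 0.1596 0.0778] gap 0.03566126164557502 lat [0.0034 0.0004 0.0013] ang 0.23325058704847204
scene [[248.5871 154.5754]
 [231.471  120.8191]
 [252.0935 164.3438]] [(array([259.9, 174. ]), 0.26), (array([252.7, 163.2]), 0.79)]
side [[266.3146 173.1746]
 [248.9284 134.7777]
 [269.8314 184.059 ]] [(array([271.6, 183. ]), 0.7), (array([275.7, 193.2]), 0.55)]
[[316.0391 201.0893]] [[320.3735 211.1315]] [(array([313.9, 198.2]), 0.58)]
```

View pics/c5.png

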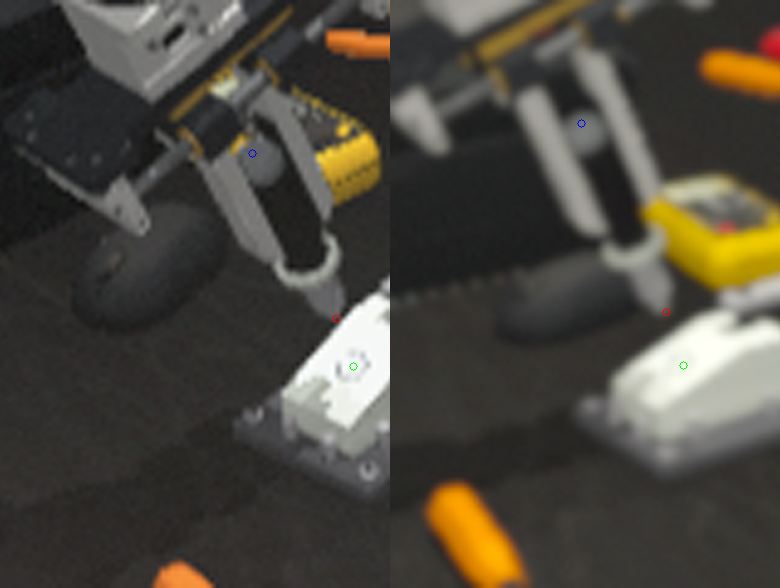

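The predicted tip and spot marks line up with the picture: probe tip just above the red mark, ring on the green. Correcting 3.5 mm sideways and approaching along the normal.

Request:
apply_moves --pt "0 0 0 0.001 0 -0.008 0" --pt "0 0 0 0.003 0 -0.016 0" --pt "0 0 0 0.005 0.001 -0.024 0" --pt "0 0 0 0.007 0.001 -0.0305 0" --pt "0 0 0 0.007 0.001 -0.0305 0"

```text
time: 13.55
tool_pos: [0.5043, 0.1577, 0.1036]
ee_rot: [2.797, -0.038, 1.577]
wrist_force: [-1.3, -0.4, -1.7]
width: 0.0242
finger_force: 30.0
```

Request:
apply_moves --pt "0 0 0 0 0 0 0" --pt "0 0 0 0 0 0 0" --pt "0 0 0 0 0 0 0" --pt "0 0 0 0 0 0 0" --pt "0 0 0 0 0 0 0"

```text
time: 14.05
tool_pos: [0.5051, 0.158, 0.1059]
ee_rot: [2.794, -0.039, 1.578]
wrist_force: [0.7, 0.3, -2.7]
width: 0.0241
finger_force: 30.0
```

```bash
cat > m.py <<'E'
from h import *
np.set_printoptions(precision=4,suppress=True)
yw=.1139;n=np.array([-np.sin(.349)*np.cos(yw),-np.sin(.349)*np.sin(yw),np.cos(.349)])
sp=np.array([.5303,.1606,.043])
F=[];Q=[];E=[]
for c in ["scene","side","wrist","wrist"]:
    s=snapshot(c);save(s,"m_"+c+".png");o=get_obs();F.append(o["wrist_force"]);Q.append(o["tool_pos"]);E.append(o["ee_rot"])
    tz=R.from_euler('xyz',o["ee_rot"]).as_matrix()[:,2];tip=o["tool_pos"]+tz*.065
    print(c,[(np.round(d["pixel"],1),round(d["score"],2)) for q in("probe_tip","spot") for d in place_of(c,q)[:2]],proj(s,np.array([tip,sp])).ravel())
f=np.mean(F,0);q=np.mean(Q,0);tip=q+tz*.065
print("t",o["time"],"F",f,"Fn",(f+[0,0,1.4])@n,"tcp",q,"gap",(tip-sp)@n,"lat",(tip-sp)-((tip-sp)@n)*n,"ang",np.degrees(np.arccos(-tz@n)),o["finger_force"],o["width"])
E
python3 m.py
```

```text
scene [(array([260.2, 146.4]), 0.61), (array([254. , 164.6]), 0.92)] [251.1326 164.2931 252.0935 164.3438]
side [(array([266.5, 183.9]), 0.77)] [268.7736 183.7759 269.8314 184.059 ]
wrist [(array([321. , 210.5]), 0.88)] [318.2305 210.9909 321.4059 210.0428]
wrist [(array([321.6, 208. ]), 0.65)] [318.2276 210.966  321.4249 210.047 ]
t 14.55 F [ 0.0386  0.0075 -2.2151] Fn -0.7793530533930749 tcp [0.505  0.1579 0.1057] gap 0.002630110720300349 lat [-0.0023 -0.     -0.0008] ang 0.01906986304188158 29.99685078364564 0.023744819849142437
```

Request:
apply_moves --pt "0 0 0 0.001 0 0 0" --pt "0 0 0 0.0025 0 0.0005 0" --pt "0 0 0 0.003 0 -0.001 0" --pt "0 0 0 0.003 0 -0.001 0" --pt "0 0 0 0.003 0 -0.001 0"

```text
time: 15.15
tool_pos: [0.508, 0.1579, 0.1046]
ee_rot: [2.794, -0.039, 1.578]
wrist_force: [-0.1, 0.9, -1.7]
width: 0.0237
finger_force: 30.0
```

Request:
apply_moves --pt "0 0 0 0.0003 0 -0.001 0" --pt "0 0 0 0.0007 0 -0.002 0" --pt "0 0 0 0.001 0 -0.003 0" --pt "0 0 0 0.001 0 -0.003 0" --pt "0 0 0 0.001 0 -0.003 0"

```text
time: 15.65
tool_pos: [0.5091, 0.158, 0.1018]
ee_rot: [2.794, -0.039, 1.578]
wrist_force: [-0.9, 0.6, -0.0]
width: 0.0235
finger_force: 30.0
```

```bash
python3 m.py
```

```text
scene [(array([253.5, 163.8]), 0.88), (array([383.5, 321.6]), 0.25)] [252.4511 164.9294 252.0935 164.3438]
side [(array([269.5, 184.6]), 0.78)] [270.1847 184.7478 269.8314 184.059 ]
wrist [(array([318.8, 214.7]), 0.63), (array([315.8, 209.6]), 0.76)] [318.2277 210.9898 318.1452 211.5749]
wrist [(array([317.6, 211.2]), 0.85)] [318.1862 210.9937 318.1556 211.5734]
t 16.15 F [-0.9792 -0.0853  0.1394] Fn 1.7826018977336813 tcp [0.5091 0.158  0.1018] gap -0.0024444529595600106 lat [ 0.     -0.0002  0.    ] ang 0.0334963563871864 29.997572285865317 0.023723682431794606
```

Request:
apply_moves --pt "0 0 0 0.0003 0 -0.001 0" --pt "0 0 0 0.0006 0 -0.0017 0" --pt "0 0 0 0.0009 0 -0.0023 0" --pt "0 0 0 0.0009 0 -0.0023 0" --pt "0 0 0 0.0009 0 -0.0023 0"

```text
time: 16.75
tool_pos: [0.5099, 0.158, 0.0995]
ee_rot: [2.794, -0.039, 1.578]
wrist_force: [-1.8, 0.4, 1.2]
width: 0.0238
finger_force: 30.0
```

```bash
python3 m.py
python3 - <<'E'
import cv2,numpy as np
a=cv2.imread("pics/m_scene.png")[100:200,200:310];b=cv2.imread("pics/m_wrist.png")[130:260,230:420]
a=cv2.resize(a,(440,400),interpolation=2);b=cv2.resize(b,(360,400*360//584+154),interpolation=2)[:400]
b=cv2.copyMakeBorder(b,0,400-b.shape[0],0,0,0)
cv2.imwrite("pics/c6.png",np.hstack([a,b]))
E
```

```text
scene [(array([251.9, 163.9]), 0.62)] [252.7685 165.542  252.0935 164.3438]
side [(array([271.4, 185. ]), 0.7)] [270.5121 185.4547 269.8314 184.059 ]
wrist [(array([469.4, 188.3]), 0.23), (array([317.6, 208.3]), 0.59)] [318.2003 210.988  318.1313 212.3228]
wrist [] [318.2297 210.9885 318.1351 212.316 ]
t 17.25 F [-1.9188  0.0044  1.3278] Fn 3.215060879212217 tcp [0.5099 0.158  0.0994] gap -0.004952268862856791 lat [ 0.0001 -0.0003  0.    ] ang 0.02951240988714662 29.99805070721777 0.023789358539430788
```

View pics/c6.png

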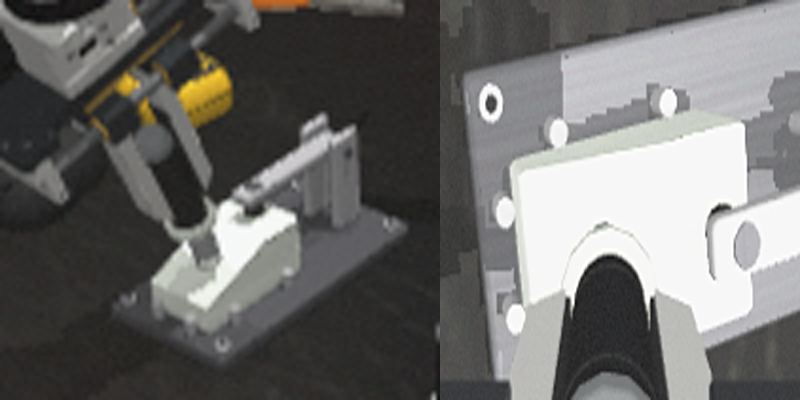

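Run:
```python
from m import *
ey=np.array([-np.sin(yw),np.cos(yw),0]);ex=np.cross(ey,n)
a=np.linspace(0,2*np.pi,12,endpoint=False)
print(proj(s,[sp+.008*(np.cos(t)*ex+np.sin(t)*ey) for t in a]))
g=s["pixels"].mean(2).astype(int);print(g[196:210,306:326])
```

```text
scene [(array([251.7, 164.1]), 0.85)] [252.7816 165.5668 252.0935 164.3438]
side [(array([231.8, 233.1]), 0.7), (array([267.9, 184.1]), 0.58)] [270.527  185.4843 269.8314 184.059 ]
wrist [(array([319.3, 210.9]), 0.93)] [318.2231 210.9965 318.1456 212.2946]
wrist [(array([318.9, 214.6]), 0.58)] [318.2139 210.9549 318.1498 212.2886]
t 17.85 F [-1.0681  0.1479  1.3161] Fn 2.9094767639853782 tcp [0.5099 0.158  0.0994] gap -0.0049947330443929384 lat [ 0.     -0.0003  0.    ] ang 0.027491339538981075 29.998025154854986 0.023745714570000687
[[328.6211 211.1353]
 [326.6468 206.2126]
 [322.3689 202.8998]
 [316.9397 202.1114]
 [311.8412 204.0666]
 [308.4601 208.2229]
 [307.6958 213.4399]
 [309.726  218.3122]
 [313.9867 221.5528]
 [319.3426 222.3196]
 [324.3851 220.4148]
 [327.7834 216.3307]]
[[247 247 247 247 247 247 247 247 247 247 247 247 247 247 247 247 247 247
  247 247]
 [247 247 247 247 247 247 247 247 247 247 247 247 247 247 247 247 247 247
  247 247]
 [247 247 247 247 247 247 247 247 247 247 247 247 247 247 247 247 247 247
  247 247]
 [247 247 247 247 247 247 247 247 247 247 247 247 24
[... 183 characters left out ...]
 248 247
  247 247]
 [247 247 247 247 248 250 253 229 227 191 163 142 183 243 245 249 248 248
  248 248]
 [247 248 248 249 250 226 175 134 136 145 173 176 184 191 192 215 242 247
  249 248]
 [248 248 245 246 236 183 175 179 184 194 207 216 236 248 244 238 214 207
  218 232]
 [249 243 204 203 192 192 210 232 250 250 251 250 249 249 248 249 249 249
  246 238]
 [241 202 214 245 248 250 250 250 249 248 248 248 248 248 247 248 248 248
  248 248]
 [214 246 249 249 248 248 248 248 248 247 247 247 247 247 247 247 247 247
  247 248]
 [247 248 248 248 247 247 247 247 247 247 247 247 247 247 247 247 247 247
  247 247]
 [248 248 247 247 247 247 247 247 247 247 247 247 247 247 247 247 247 247
  247 247]]
```

```bash
python3 -c "
from bench import *
print(close_job())"
```

```text
the job is handed in; nothing more can be done
None
```

The job is handed in with the clamp arm down and the probe held square on the ring, pressed about half way in at roughly 3 N; no verdict came back from the judging.

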